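Put the check weights back in their case

TASK

The balance has been checked: put the four knobbed check weights away, each standing upright in the well of its own size in the open case (the biggest weight in the widest well, and so on down to the smallest in the narrowest). The two plain steel test pieces without a knob are not part of the set: leave them standing where they are. Set the weights down, do not drop them or knock them over.

Things in the scene. Friction and masses are not known exactly. Their poses are not given: they have to be found in the camera images.
- weight_500: Largest check weight (500 g): stainless steel cylinder 38 mm in diameter and 48 mm tall, with a neck (15 mm wide, 6 mm high) and a round lifting knob on top (24 mm in diameter, 14 mm high), 68 mm tall in all. It stands upright on a 2 mm bench mat. Origin: centre of its underside; z up through the knob.
- weight_200: Second largest check weight (200 g): stainless steel cylinder 28 mm in diameter and 35 mm tall, with a neck (11 mm wide, 4.5 mm high) and a round lifting knob on top (18 mm in diameter, 10.5 mm high), 50 mm tall in all. It stands upright on a 2 mm bench mat. Origin: centre of its underside; z up through the knob.
- weight_100: Third largest check weight (100 g): stainless steel cylinder 22 mm in diameter and 28.5 mm tall, with a neck (9 mm wide, 3.5 mm high) and a round lifting knob on top (14 mm in diameter, 8.5 mm high), 40.5 mm tall in all. It stands upright on a 2 mm bench mat. Origin: centre of its underside; z up through the knob.
- weight_50: Smallest check weight (50 g): stainless steel cylinder 18 mm in diameter and 21 mm tall, with a neck (7 mm wide, 3 mm high) and a round lifting knob on top (11.5 mm in diameter, 7 mm high), 31 mm tall in all. It stands upright on a 2 mm bench mat. Origin: centre of its underside; z up through the knob.
- insert_500: Grey block 69 mm square, 45 mm high, fixed in the case, with the widest and deepest well, for the 500 g weight: 52 mm across, 35 mm deep, blue felt floor 10 mm above the origin, 3 mm rim chamfer. Origin: centre of its underside, below the well, 4 mm above the bench; z up, y along the row of four blocks (70 mm pitch, any order). x points across the row to the lid side.
- insert_200: Grey block 69 mm square, 45 mm high, fixed in the case, with the second widest well, for the 200 g weight: 40 mm across, 25 mm deep, blue felt floor 20 mm above the origin, 3 mm rim chamfer. Origin: centre of its underside, below the well, 4 mm above the bench; z up, y along the row of four blocks (70 mm pitch, any order). Black case round the row: 292 x 82 mm, 42 mm high.
- insert_100: Grey block 69 mm square, 45 mm high, fixed in the case, with the third widest well, for the 100 g weight: 33 mm across, 20 mm deep, blue felt floor 25 mm above the origin, 3 mm rim chamfer. Origin: centre of its underside, below the well, 4 mm above the bench; z up, y along the row of four blocks (70 mm pitch, any order). The lid lies folded back flat on the +x side, 30 mm high.
- insert_50: Grey block 69 mm square, 45 mm high, fixed in the case, with the narrowest and shallowest well, for the 50 g weight: 28 mm across, 14 mm deep, blue felt floor 31 mm above the origin, 3 mm rim chamfer. Origin: centre of its underside, below the well, 4 mm above the bench; z up, y along the row of four blocks (70 mm pitch, any order). The wells are 10 to 14 mm wider than their weights.
- test_piece_a: Not a weight: a plain turned steel test piece, a flat-topped cylinder with no knob or neck, 28 mm in diameter and 50 mm tall, standing upright on the mat among the weights. Origin: centre of its underside; z up.
- test_piece_b: Not a weight: a plain turned steel test piece, a flat-topped cylinder with no knob or neck, 22 mm in diameter and 40 mm tall, standing upright on the mat among the weights. Origin: centre of its underside; z up.
There are look-alikes about, which are no part of the job. What is shaped like the weight_200 but pink is not meant. Leave any red look-alike of the weight_50 alone.

How it is judged:
At the end, for the whole second after the job is handed in: Each of the four weights stands at rest and released in its own well: underside within 4 mm of the well's floor, axis within 10 mm of the well's, upright within 7 degrees. Both test pieces still stand upright within 20 mm of where they began (horizontal distance between weight_500 and insert_500 below 0.01 m and z of weight_500 in the frame of insert_500 between 0.006 and 0.014 m and angle between each of weight_500, weight_200, weight_100, weight_50, test_piece_a, test_piece_b's own z axis and vertical below 0.12 rad and linear speed of each of weight_500, weight_200, weight_100, weight_50 below 0.02 m/s and angular speed of each of weight_500, weight_200, weight_100, weight_50 below 0.2 rad/s and horizontal distance between weight_200 and insert_200 below 0.01 m and z of weight_200 in the frame of insert_200 between 0.016 and 0.024 m and horizontal distance between weight_100 and insert_100 below 0.01 m and z of weight_100 in the frame of insert_100 between 0.021 and 0.029 m and horizontal distance between weight_50 and insert_50 below 0.01 m and z of weight_50 in the frame of insert_50 between 0.027 and 0.035 m and distance of each of test_piece_a, test_piece_b from where it was at the start of the episode below 0.02 m); the robot touches nothing.
It fails at once if a weight is dropped (falls free faster than 0.7 m/s, about 25 mm) ((linear speed of weight_500 above 0.7 m/s and contact force between weight_500 and the fingers below 0.05 N) or (linear speed of weight_200 above 0.7 m/s and contact force between weight_200 and the fingers below 0.05 N) or (linear speed of weight_100 above 0.7 m/s and contact force between weight_100 and the fingers below 0.05 N) or (linear speed of weight_50 above 0.7 m/s and contact force between weight_50 and the fingers below 0.05 N)).
It fails at once if a weight is knocked over (tilted more than 45 degrees) (angle between any of weight_500, weight_200, weight_100, weight_50's own z axis and vertical above 0.8 rad).
It fails at once if a test piece is moved more than 20 mm or tipped (distance of any of test_piece_a, test_piece_b from where it was at the start of the episode above 0.02 m or angle between any of test_piece_a, test_piece_b's own z axis and vertical above 0.3 rad).
It also fails if it takes over 99 s, if anything falls off the work surface, if the arm or the gripper's body presses on something with over 40 N, if the wrist force passes 120 N, or if a joint passes its speed limit or range.

ROBOT

A 6-joint arm with a two-finger parallel gripper is mounted at the origin on the work surface. World frame = base frame: x ahead of the robot, y to its left, z up, the work surface at z = 0. Lengths are in m, angles in rad, forces in N, time in s.
With the tool pointing down it reaches from about 0.425 to 0.95 m from the base axis. Payload 3.5 kg.
Tool frame: the origin (TCP) lies between the finger pads; the fingertips stand 19 mm ahead of it and the grasp point (between the pads) is the TCP; z points along the fingers, y is the line along which they close (so a half turn about z gives the same grasp; the last joint's range is limited). The gripper opens to 85 mm and grips with 20 to 120 N. Pads are 22 mm wide; open, the fingers measure 114 mm over their backs; the gripper's body (76 mm by 85 mm) begins 54 mm behind the grasp point. The pads swing forward as they close: fully open they stand 13 mm farther back than shut.
Start: joints at [-1.393, 0.286, 1.577, -0, 1.279, -0.15], TCP at [0.217, -0.639, 0.25] pointing down, gripper open.
Joint ranges: [-2.77, 2.77], [-0.9, 2.22], [0.21, 2.48], [-1.53, 4.67], [0.24, 2.81], [-2.84, 2.84]. Speed limits (rad/s): [2.79, 2.79, 3.14, 3.14, 3.14, 3.14].

INTERFACE

Orientations are given as a unit quaternion [x, y, z, w].
In Python, from plant import get_state, cams, ctrl gives the robot as it stands. The module is installed in compiled form; this text tells all that it offers.
- The arm moves only by the tool jog_arm, never from a script. Its argument "deltas" is text: rows parted by semicolons, each of 6 numbers parted by spaces: the shift along the world's x, y, z normalised to -1 to 1, where 1 is 0.02 m, then the turn, a rotation vector about the world's x, y, z normalised to -1 to 1, where 1 is 0.1 rad. In form: x y z ax ay az; .... A call has 1 to 20 rows; each row shifts and turns the commanded pose from where the row before left it; what a row does not reach is not made up. A row lasts 1/8 s, in which the tool goes at most 62.5 mm and 10.7 degrees, less where a joint would pass 70% of its speed; a pose out of reach is approached as far as the arm can. A call with a number of a shift or a turn outside -1 to 1 is refused whole. A call with a gripper value outside its range is refused whole. "gripper" is the opening, from 0 (shut) to 1 (fully open), set as the call begins (left out, the last holds). The fingers move at their own pace and stop on an object; "squeeze" is the grip in N (left out, the last holds). Time passes only in rows, so rows that do not move let the fingers close. It gives the time, the measured TCP pose, the force, the opening and the grip force at its end, in the units of the state.
- get_state(): the state, without advancing time (a new reading comes with each control period).
- cams.read_camera(name): name is "side" or "top"; returns a dict with "color" (480x640x3 uint8, blue, green, red), "vfov" (degrees; the focal length in pixels is half the picture's height over the tangent of half this angle, whatever the lens; pixels are square), "cx", "cy" (the principal point, pixels), "distortion" ([k1, k2, p1, p2, k3] as OpenCV has them; the pictures are not rectified), "rvec" (rotation vector, rad) and "tvec" (3), from world to camera coordinates, as OpenCV has them. Camera axes: x right, y down, z forward; pixel columns grow to the right and rows downward; lengths in m; the calibration is good to about 2 mm. A picture is of the moment at which its call begins. There is no depth.
- ctrl.sign_off(): hands the job in; it is judged then, once.
The state is a dict: "time": time; "qpos": joint angles; "dq": joint speeds; "joint_efforts": joint torques, N m; "eef_pos": TCP position; "tcp_rot": TCP orientation; "contact_force": force on the tool from outside, world axes, zero at the start; "wrist_torque": the same for the moment, N m; "opening": opening from 0.0 (shut) to 1.0 (fully open); "finger_force": force on a finger pad.
Only numpy, scipy, OpenCV 4.12 (cv2) and the standard library are available. Lean on these libraries where they do the work, as an engineer would, in place of code of your own. Each camera call takes 0.05 s, during which the arm holds its last target. There are 200 camera calls.

## Working session

There is one attempt and no reset: what is moved stays moved. The work goes in short steps, Python scripts to look and compute and a tool call to move; the robot and the scene stay as the last step left them, time stands still between calls to the robot, and variables do not carry over. Pictures are saved under pics/ and viewed, at most 14 in all, crops included, and the job is handed in when it is done.

Besides the shell and the picture viewer there is one more tool, called after "Call:" as name(argument=value, ...) on one line, values as JSON. jog_arm: Moves the arm, as the interface text tells. Its arguments: {"type":"object","properties":{"deltas":{"type":"string"},"gripper":{"type":"number"},"squeeze":{"type":"number"}},"required":["deltas"]}

```bash
mkdir -p pics
cat > h.py <<'E'
import numpy as np, cv2
from plant import get_state, cams, ctrl
def cam(n, f=None):
    c=cams.read_camera(n); im=c["color"]
    if f: cv2.imwrite("pics/"+f,im)
    fl=240/np.tan(np.radians(c["vfov"])/2)
    c["K"]=np.array([[fl,0,c["cx"]],[0,fl,c["cy"]],[0,0,1]]); c["D"]=np.array(c["distortion"],float)
    c["R"]=cv2.Rodrigues(np.array(c["rvec"],float))[0]; c["t"]=np.array(c["tvec"],float)
    return c
def onz(c,uv,z):
    p=cv2.undistortPoints(np.array(uv,float).reshape(-1,1,2),c["K"],c["D"]).reshape(-1,2)
    d=np.c_[p,np.ones(len(p))]@c["R"]; o=-c["R"].T@c["t"]
    return o+d*((z-o[2])/d[:,2])[:,None]
def proj(c,P): return cv2.projectPoints(np.array(P,float).reshape(-1,1,3),c["R"],c["t"],c["K"],c["D"])[0].reshape(-1,2)
E
python3 - <<'E'
from h import *
for n in("top","side"):
    c=cam(n,n+"0.png"); print(n,(-c["R"].T@c["t"]).round(3),c["K"][0,0].round(1),c["R"][2].round(2),c["D"])
print(get_state())
E
```

```text
top [0.458 0.01  0.946] 547.3 [ 0.09 -0.02 -1.  ] [-0.13614744  0.          0.          0.          0.        ]
side [0.372 0.614 0.523] 508.8 [ 0.25 -0.78 -0.58] [0.03964256 0.         0.         0.         0.        ]
{'time': 0.1, 'qpos': array([-1.39296038e+00,  2.87103663e-01,  1.57804417e+00,  3.33927159e-06,
        1.27859804e+00, -1.49959384e-01]), 'dq': array([-0.00101735, -0.00157976, -0.00353806, -0.00049358, -0.0005105 ,
       -0.00178834]), 'joint_efforts': array([ 1.56127528e-03, -4.07298052e+01, -2.93700296e+01, -1.00817174e-04,
        3.43009699e-03,  1.34595012e-06]), 'eef_pos': array([ 0.21727549, -0.63848513,  0.24906038]), 'tcp_rot': array([ 9.86598324e-01,  1.63164298e-01, -1.34074591e-05, -1.07653066e-03]), 'contact_force': array([-0.81294531,  0.49850921,  0.1368891 ]), 'wrist_torque': array([ 0.020162  , -0.04663928, -0.03025817]), 'finger_force': 0.0, 'opening': 1.0008043645546858}
```

View pics/top0.png

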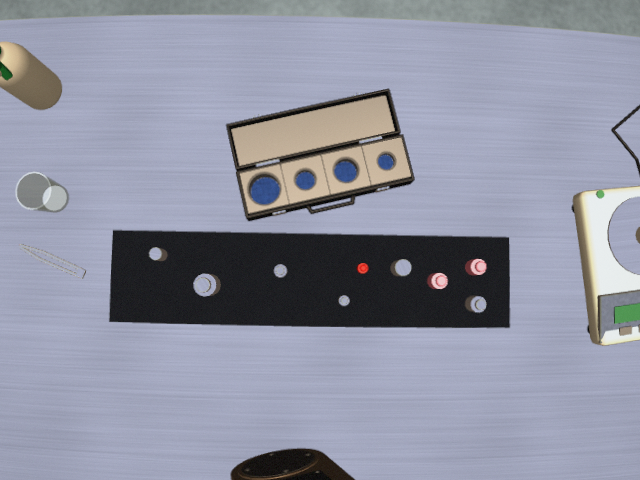

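View pics/side0.png

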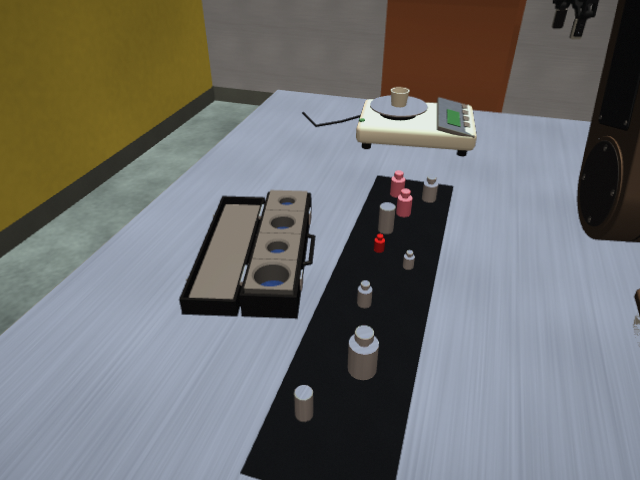

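The top view (up is +x, left is +y) shows these:
- **Weights:** 500 at (206,285), 100 at (280,271), 50 at (344,300) and 200 at (477,304).
- **Test pieces:** b at (156,254) and a at (402,268).
- **Look-alikes:** pink at (438,281) and (477,267), red at (363,268).
- **Wells:** 500 at (265,189), 100 at (305,180), 200 at (345,170) and 50 at (386,161).

The side view agrees with this.

```bash
cat > m.py <<'E'
from h import *
W={'500':((206,285),19,.068,.048,(363,352)),'200':((477,304),14,.050,.035,(430,189)),'100':((280,271),11,.0405,.0285,(365,294)),'50':((344,300),9,.031,.021,(409,260)),'ta':((402,268),14,.05,.05,(387,218)),'tb':((156,254),11,.04,.04,(304,403))}
t=cam("top");s=cam("side")
def blob(c,uv,r):
    g=c["color"].max(2); m=(g>75).astype(np.uint8); m=cv2.resize(g,None,fx=1,fy=1)>75
    n,l,st,ce=cv2.connectedComponentsWithStats(m.astype(np.uint8)); u,v=uv
    k=l[v,u]; return (l==k).astype(np.uint8),st[k]
foot=(-t["R"].T@t["t"])[:2]; sfoot=(-s["R"].T@s["t"])[:2]
def pts(m): return cv2.findContours(m,0,cv2.CHAIN_APPROX_NONE)[0][0].reshape(-1,2)
def mid(c,P,ft,z):
    # bearing from camera foot of the symmetric silhouette
    q=onz(c,P,z)[:,:2]-ft; a=np.unwrap(np.arctan2(q[:,1],q[:,0])); b=(a.max()+a.min())/2
    return b,np.hypot(*q.T)
if __name__=="__main__":
  for k,(uv,r,h,hb,suv) in W.items():
    m,st=blob(t,uv,0); P=pts(m); b,d=mid(t,P,foot,.002); u=np.array([np.cos(b),np.sin(b)])
    pn=foot+u*(d.min()+r*1e-3)
    ms,ss=blob(s,suv,0); Ps=pts(ms); bs,ds=mid(s,Ps,sfoot,.002); us=np.array([np.cos(bs),np.sin(bs)])
    ps=sfoot+us*(ds.min()+r*1e-3)
    X=np.linalg.solve(np.c_[u,-us],sfoot-foot); pi=foot+u*X[0]
    # height check from side: far edge of silhouette
    H=s["t"]; oz=(-s["R"].T@s["t"])[2]
    print(k,'top',pn.round(4),'side',ps.round(4),'cross',pi.round(4),st[2:],ss[2:],'r',np.hypot(*ps).round(3))
  hsv=cv2.cvtColor(t["color"],cv2.COLOR_BGR2HSV)
  for k,uv,D,z in(('500',(265,189),.052,.014),('100',(305,180),.033,.029),('200',(345,170),.040,.024),('50',(386,161),.028,.035)):
    m=cv2.inRange(hsv,(95,90,30),(130,255,255)); n,l,st,ce=cv2.connectedComponentsWithStats(m)
    j=l[uv[1],uv[0]]; e=cv2.fitEllipse(pts((l==j).astype(np.uint8)))
    # felt visible centre lies between floor and rim; give both
    print('well',k,onz(t,[e[0]],z)[0].round(4),onz(t,[e[0]],.049)[0,:2].round(4),'dia',(np.array(e[1])/547*(.946-z)*1000).round(1))
E
python3 m.py
python3 - <<'E'
from h import *
i=cv2.imread("pics/top0.png")[80:230,220:420]; cv2.imwrite("pics/case.png",cv2.resize(i,None,fx=4,fy=4,interpolation=2))
E
```

```text
500 top [0.4533 0.1757] side [0.4526 0.1726] cross [0.4535 0.1673] [ 28  24 506] [  30   55 1280] r 0.484
200 top [ 0.4268 -0.2842] side [0.4669 0.3118] cross [0.4841 0.2571] [ 21  17 275] [   640    480 244882] r 0.561
100 top [0.4797 0.0539] side [0.4785 0.0498] cross [0.4783 0.051 ] [ 14  14 152] [ 15  28 307] r 0.481
50 top [ 0.4307 -0.0556] side [ 0.4304 -0.0591] cross [ 0.4302 -0.0569] [ 12  11 103] [ 11  19 168] r 0.434
ta top [ 0.4883 -0.1527] side [ 0.487  -0.1553] cross [ 0.4798 -0.1076] [ 20  17 268] [ 16  31 394] r 0.511
tb top [0.5035 0.2631] side [0.5031 0.2591] cross [0.5029 0.2598] [ 18  14 201] [ 19  36 550] r 0.566
well 500 [0.6166 0.083  0.014 ] [0.6106 0.0802] dia [43.1 47.8]
well 100 [0.6329 0.0141 0.029 ] [0.6291 0.014 ] dia [27.3 28.7]
well 200 [ 0.6508 -0.0546  0.024 ] [ 0.6456 -0.0528] dia [32.3 35.1]
well 50 [ 0.667  -0.1221  0.035 ] [ 0.6638 -0.12  ] dia [21.1 24.2]
```

View pics/case.png

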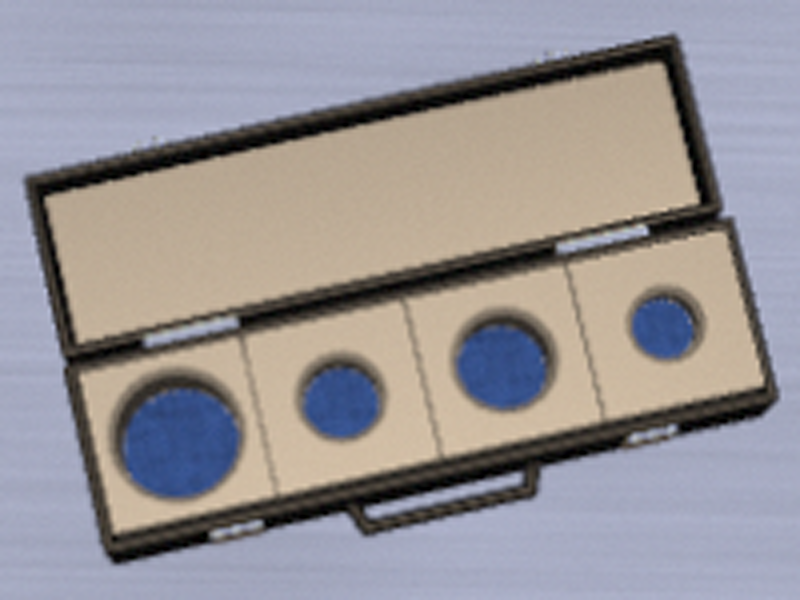

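The crop shows the four wells from left to right as 500, 100, 200, 50, with blue floors and tan block tops. I'll measure the block row outline in both views.

```bash
cat > c.py <<'E'
from m import *
for n,c,seed in(("top",t,None),("side",s,None)):
    im=c["color"].astype(int); hsv=cv2.cvtColor(c["color"],cv2.COLOR_BGR2HSV)
    m=((im[:,:,2]-im[:,:,0]>12)&(hsv[:,:,2]>70)).astype(np.uint8)
    if n=="side": m[:185]=0;m[320:]=0;m[:,:180]=0;m[:,315:]=0
    blue=cv2.inRange(hsv,(95,90,30),(130,255,255))
    cs=[q for q in cv2.findContours(cv2.morphologyEx(m,cv2.MORPH_CLOSE,np.ones((3,3))),0,1)[0] if cv2.contourArea(q)>1500]
    for q in cs:
        if n=="top" and not(220<q[:,0,0].mean()<420): continue
        P=onz(c,cv2.convexHull(q).reshape(-1,2),.049)[:,:2]
        (ctr,wh,a)=cv2.minAreaRect((P*1000).astype(np.float32)); B=cv2.boxPoints((ctr,wh,a))/1000
        e0,e1=B[1]-B[0],B[2]-B[1]; L=e0 if np.hypot(*e0)>np.hypot(*e1) else e1; L/=np.hypot(*L)
        if L[1]<0:L=-L
        print(n,np.round(ctr,1),np.round(wh,1),'L',L.round(3),[ (np.array(ctr)/1000+L*k).round(4).tolist() for k in(.105,.035,-.035,-.105)])
g=s["color"][160:225,360:470]; cv2.imwrite("pics/s200.png",cv2.resize(g,None,fx=5,fy=5))
E
python3 c.py
python3 - <<'E'
from m import *
# side 200 / ta with tight windows, higher threshold
for k in('200','ta'):
    uv,r,h,hb,suv=W[k]; x0,x1,y0,y1=(421,440,172,204) if k=='200' else (376,398,200,240)
    g=s["color"].max(2); m=np.zeros_like(g); m[y0:y1,x0:x1]=(g[y0:y1,x0:x1]>75)
    q=max(cv2.findContours(m,0,1)[0],key=cv2.contourArea).reshape(-1,2); b,d=mid(s,q,sfoot,.002)
    print(k,(sfoot+np.array([np.cos(b),np.sin(b)])*(d.min()+r*1e-3)).round(4),cv2.boundingRect(q))
E
```

```text
top [634.8 -20.5] [ 84.7 285. ] L [-0.245  0.97 ] [[0.6091, 0.0813], [0.6263, 0.0135], [0.6434, -0.0544], [0.6605, -0.1223]]
top [715.    0.9] [ 69.5 281.5] L [-0.246  0.969] [[0.6891, 0.1027], [0.7063, 0.0348], [0.7236, -0.033], [0.7408, -0.1008]]
side [6.714e+02 6.000e-01] [142.1 300.4] L [-0.244  0.97 ] [[0.6458, 0.1025], [0.6629, 0.0346], [0.6799, -0.0333], [0.697, -0.1012]]
200 [ 0.4292 -0.2862] (421, 172, 19, 30)
ta [ 0.487  -0.1553] (380, 202, 16, 31)
```

```bash
cat > w.py <<'E'
from m import *
L=np.array([-.245,.9695]); est=[]
for k,(uv,D,z,off) in {'500':((265,189),.052,.014,.105),'100':((305,180),.033,.029,.035),'200':((345,170),.040,.024,-.035),'50':((386,161),.028,.035,-.105)}.items():
    hsv=cv2.cvtColor(t["color"],cv2.COLOR_BGR2HSV); m=cv2.inRange(hsv,(95,90,30),(130,255,255)); n,l,st,ce=cv2.connectedComponentsWithStats(m)
    P=pts((l==l[uv[1],uv[0]]).astype(np.uint8))
    b,d=mid(t,P,foot,.046); u=np.array([np.cos(b),np.sin(b)]); _,df=mid(t,P,foot,z)
    near=foot+u*(d.min()-.0007+D/2); far=foot+u*(df.max()+.0007-D/2)
    o=((near+far)/2); est.append(o-L*off)
    print(k,near.round(4),far.round(4),'row ctr',est[-1].round(4))
c=np.mean(est,0); print('ctr',c.round(4),{k:(c+L*o).round(4).tolist() for k,o in zip(('500','100','200','50'),(.105,.035,-.035,-.105))})
# side check: project rim circles' centres
for o in(.105,.035,-.035,-.105): print(proj(s,[*(c+L*o),.049])[0].round(1),end=' ')
E
python3 w.py
python3 - <<'E'
import cv2
g=cv2.imread("pics/side0.png")[180:320,180:320]; cv2.imwrite("pics/scase.png",cv2.resize(g,None,fx=4,fy=4))
E
```

```text
500 [0.6146 0.082 ] [0.6138 0.0816] row ctr [ 0.6399 -0.02  ]
100 [0.6322 0.0145] [0.6312 0.0145] row ctr [ 0.6403 -0.0195]
200 [ 0.649 -0.054] [ 0.6492 -0.0541] row ctr [ 0.6405 -0.0201]
50 [ 0.6658 -0.1212] [ 0.6658 -0.1212] row ctr [ 0.6401 -0.0194]
ctr [ 0.6402 -0.0197] {'500': [0.6145, 0.0821], '100': [0.6316, 0.0142], '200': [0.6488, -0.0537], '50': [0.6659, -0.1215]}
[270.2 273.6] [276.2 245.5] [281.3 221.1] [285.9 199.8]
```

View pics/scase.png

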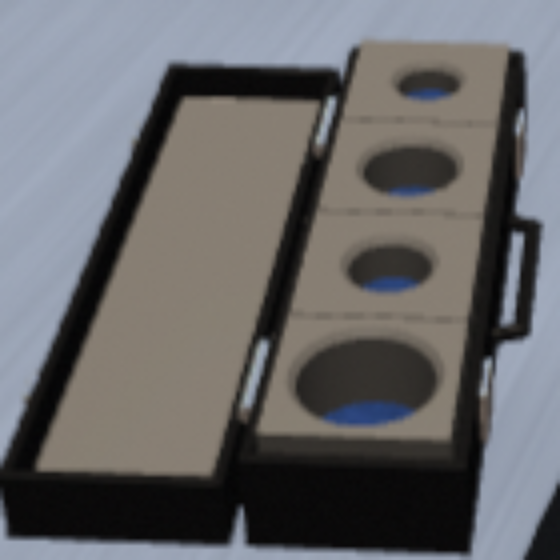

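The side crop puts the rim centres at about (271.5,275.7), (277.5,247), (282.7,222) and (287,201). The top-view result projects to within 2 px of these. Next I'll check the weights by projecting their feet and knob tops into both views.

```bash
cat > v.py <<'E'
from m import *
G={'500':(.4528,.1750),'200':(.427,-.2837),'100':(.4795,.0535),'50':(.431,-.0554),'ta':(.488,-.152),'tb':(.5028,.2625)}
rows=[]
for c,n,h0 in((t,"top",14),(s,"side",24)):
    im=c["color"].copy(); row=[]
    S=7
    for k,p in G.items():
        r,h,hb=W[k][1]*1e-3,W[k][2],W[k][3]; th=np.linspace(0,2*np.pi,40)
        u,v=proj(c,[*p,h/2])[0].astype(int); w=18
        if k=='500': w=22
        w=22
        x0,y0=u-w,v-32 if n=="side" else v-w; hh=2*w if n=="top" else 64
        cr=cv2.resize(im[y0:y0+hh,x0:x0+2*w],None,fx=3,fy=3,interpolation=cv2.INTER_CUBIC)
        kr={'500':.012,'200':.009,'100':.007,'50':.00575}.get(k,r)
        for rr,z,col in((r,.002,(0,255,0)),(r,.002+hb,(255,255,0)),(kr,.002+h,(0,0,255))):
            q=(proj(c,np.c_[p[0]+rr*np.cos(th),p[1]+rr*np.sin(th),0*th+z])-[x0-.5,y0-.5])*3
            cv2.polylines(cr,[q.round().astype(np.int32)],True,col,1)
        row.append(cr)
    rows.append(np.hstack(row))
cv2.imwrite("pics/v.png",np.vstack(rows))
E
python3 v.py
```

```text
(no output)
```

View pics/v.png

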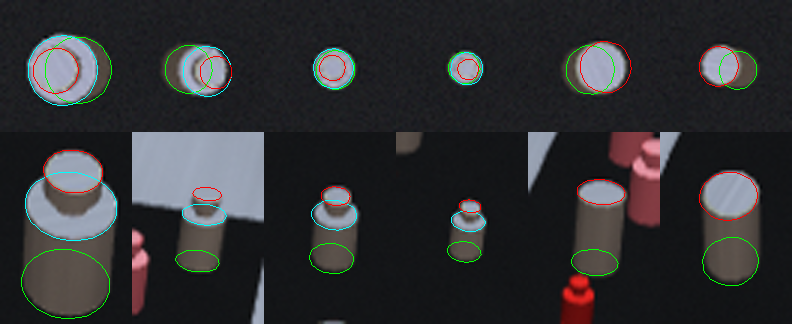

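The outlines match in both views; 200 sits about 1.5 mm further +y than my estimate. I'll use these grasp points: 200 (.427,-.2825), 50 (.431,-.0554), 100 (.4795,.0535), 500 (.4528,.175). I'll start with 200.

Call:
jog_arm(deltas="0.583 0.99 0 0 0 0;0.583 0.99 0 0 0 0;0.583 0.99 0 0 0 0;0.583 0.99 0 0 0 0;0.583 0.99 0 0 0 0;0.583 0.99 0 0 0 0;0.583 0.99 0 0 0 0;0.583 0.99 0 0 0 0;0.583 0.99 0 0 0 0;0.583 0.99 0 0 0 0;0.583 0.99 0 0 0 0;0.583 0.99 0 0 0 0;0.583 0.99 0 0 0 0;0.583 0.99 0 0 0 0;0.583 0.99 0 0 0 0;0.583 0.99 0 0 0 0;0.583 0.99 0 0 0 0;0.583 0.99 0 0 0 0;0 0 -1 0 0 0;0 0 -1 0 0 0", gripper=0.5, squeeze=40)

```text
time: 3.1
eef_pos: [0.4278, -0.2817, 0.2103]
tcp_rot: [0.987, 0.164, 0.0, 0.0]
contact_force: [0.2, 1.5, 0.0]
opening: 0.502
finger_force: 0.0
```

Call:
jog_arm(deltas="0 0 -1 0 0 0;0 0 -1 0 0 0;0 0 -1 0 0 0;0 0 -1 0 0 0;0 0 -1 0 0 0;0 0 -1 0 0 0;0 0 0 0 0 0")

```text
time: 3.98
eef_pos: [0.4264, -0.2811, 0.0887]
tcp_rot: [0.987, 0.163, -0.001, -0.002]
contact_force: [-0.6, 0.6, 0.2]
opening: 0.501
finger_force: 0.0
```

Run:
```python
from h import *
a=cam("side")["color"][140:240,360:500]; b=cam("top")["color"][240:360,410:550]
cv2.imwrite("pics/g1.png",np.vstack([cv2.resize(x,None,fx=4,fy=2.7 if 0 else 3) for x in(a,b)])[:600])
print(get_state()["eef_pos"])
```

```text
[ 0.42760323 -0.28248207  0.09083592]
```

View pics/g1.png

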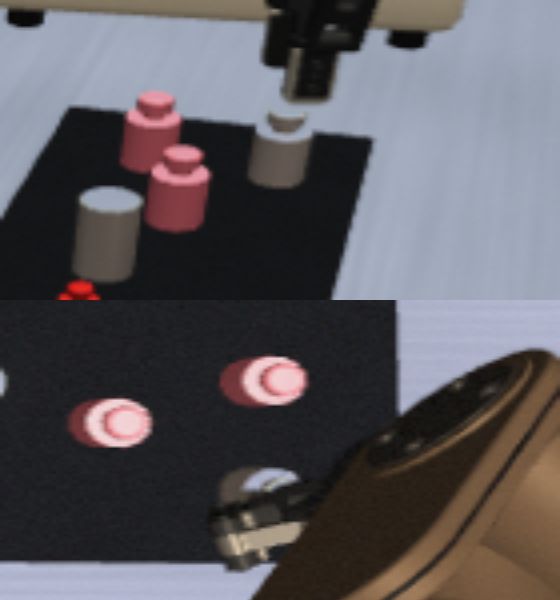

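The side view shows the open fingers straddling the 200 g knob, and the neighbours are clear. I'll go down and close.

Call:
jog_arm(deltas="0 0 -0.81 0 0 0;0 0 -0.81 0 0 0;0 0 0 0 0 0;0 0 0 0 0 0")

```text
time: 4.58
eef_pos: [0.4272, -0.2826, 0.0577]
tcp_rot: [0.987, 0.163, -0.0, -0.0]
contact_force: [0.1, 0.1, 0.2]
opening: 0.502
finger_force: 0.0
```

Call:
jog_arm(deltas="0 0 0 0 0 0;0 0 0 0 0 0;0 0 0 0 0 0;0 0 0 0 0 0;0 0 0 0 0 0;0 0 0 0 0 0", gripper=0)

```text
time: 5.32
eef_pos: [0.4276, -0.2829, 0.0585]
tcp_rot: [0.987, 0.163, 0.0, 0.0]
contact_force: [-0.5, 2.0, 6.1]
opening: 0.183
finger_force: 39.3
```

Call:
jog_arm(deltas="0 0 0.3 0 0 0;0 0 0.7 0 0 0;0 0 1 0 0 0;0 0 1 0 0 0;0 0 1 0 0 0;0 0 1 0 0 0;0 0 0 0 0 0")

```text
time: 6.2
eef_pos: [0.4281, -0.2835, 0.1601]
tcp_rot: [0.987, 0.163, 0.001, 0.002]
contact_force: [0.6, -0.1, -1.6]
opening: 0.179
finger_force: 39.2
```

Run:
```python
from h import *
a=cam("side")["color"][100:240,360:520]
cv2.imwrite("pics/g2.png",cv2.resize(a,None,fx=4,fy=4)); print(get_state()["eef_pos"],get_state()["contact_force"])
```

```text
[ 0.42741067 -0.28286767  0.15863574] [-0.14537505 -0.24544777 -1.21901284]
```

View pics/g2.png

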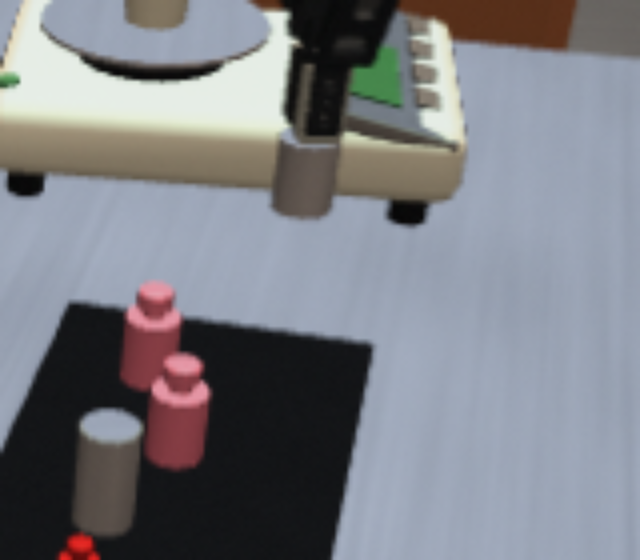

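The weight hangs upright in the fingers. I'll carry it to the 200 well.

Call:
jog_arm(deltas="0.924 0.953 0 0 0 0;0.924 0.953 0 0 0 0;0.924 0.953 0 0 0 0;0.924 0.953 0 0 0 0;0.924 0.953 0 0 0 0;0.924 0.953 0 0 0 0;0.924 0.953 0 0 0 0;0.924 0.953 0 0 0 0;0.924 0.953 0 0 0 0;0.924 0.953 0 0 0 0;0.924 0.953 0 0 0 0;0.924 0.953 0 0 0 0;0 0 0 0 0 0;0 0 0 0 0 0")

```text
time: 8.0
eef_pos: [0.648, -0.054, 0.1564]
tcp_rot: [0.987, 0.163, -0.001, -0.0]
contact_force: [-0.0, -0.4, -2.5]
opening: 0.179
finger_force: 39.2
```

Call:
jog_arm(deltas="0 0 -1 0 0 0;0 0 -0.7 0 0 0;0 0 0 0 0 0;0 0 0 0 0 0")

```text
time: 8.5
eef_pos: [0.649, -0.0541, 0.1238]
tcp_rot: [0.987, 0.163, -0.0, -0.0]
contact_force: [0.3, 0.2, -1.7]
opening: 0.184
finger_force: 39.2
```

Run:
```python
from h import *
a=cam("side")["color"][120:280,200:360]
b=cam("top")["color"][110:250,250:410]
cv2.imwrite("pics/g3.png",cv2.resize(np.hstack([a[:140],b]),None,fx=2.5,fy=2.5)); print(get_state()["eef_pos"],get_state()["contact_force"])
```

```text
[ 0.64949635 -0.05410921  0.12470106] [-0.66176328 -0.40473831 -2.15255919]
```

View pics/g3.png

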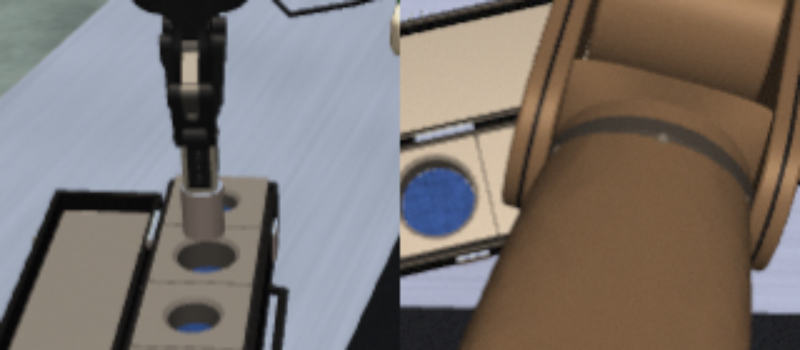

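The weight hangs directly over the 200 well and the side view lines up. I'll lower it.

Call:
jog_arm(deltas="0 0 -0.8 0 0 0;0 0 -0.7 0 0 0;0 0 -0.4 0 0 0;0 0 -0.15 0 0 0;0 0 -0.1 0 0 0;0 0 0 0 0 0")

```text
time: 9.35
eef_pos: [0.6492, -0.054, 0.0812]
tcp_rot: [0.987, 0.163, 0.0, 0.0]
contact_force: [0.8, -0.7, -2.3]
opening: 0.181
finger_force: 39.2
```

Call:
jog_arm(deltas="0 0 -0.07 0 0 0;0 0 -0.05 0 0 0;0 0 0 0 0 0")

```text
time: 9.72
eef_pos: [0.65, -0.0539, 0.0806]
tcp_rot: [0.987, 0.163, 0.001, 0.0]
contact_force: [-1.7, 1.8, 5.3]
opening: 0.181
finger_force: 39.8
```

Call:
jog_arm(deltas="0 0 0 0 0 0;0 0 0 0 0 0;0 0 0 0 0 0;0 0 0.5 0 0 0;0 0 1 0 0 0;0 0 1 0 0 0;0 0 1 0 0 0;0 0 0 0 0 0", gripper=0.45)

```text
time: 10.72
eef_pos: [0.6507, -0.0543, 0.1522]
tcp_rot: [0.987, 0.163, 0.003, 0.001]
contact_force: [-0.3, -0.2, -0.3]
opening: 0.45
finger_force: 0.0
```

Call:
jog_arm(deltas="-0.99 -0.008 0 0 0 0;-0.99 -0.008 0 0 0 0;-0.99 -0.008 0 0 0 0;-0.99 -0.008 0 0 0 0;-0.99 -0.008 0 0 0 0;-0.99 -0.008 0 0 0 0;-0.99 -0.008 0 0 0 0;-0.99 -0.008 0 0 0 0;-0.99 -0.008 0 0 0 0;-0.99 -0.008 0 0 0 0;-0.99 -0.008 0 0 0 0;0 0 0 0 0 0;0 0 0 0 0 0")

```text
time: 12.35
eef_pos: [0.4317, -0.0558, 0.1486]
tcp_rot: [0.987, 0.163, 0.0, 0.0]
contact_force: [0.8, -0.5, -0.3]
opening: 0.451
finger_force: 0.0
```

Run:
```python
from h import *
a=cam("side")["color"][160:300,230:420]
b=cam("top")["color"][110:250,250:410]
cv2.imwrite("pics/g4.png",cv2.resize(np.hstack([a[:140],b]),None,fx=2.2,fy=2.2)); print(get_state()["eef_pos"],get_state()["contact_force"])
```

```text
[ 0.43185019 -0.05576662  0.14864447] [ 0.83743968  0.23228708 -0.42393147]
```

View pics/g4.png

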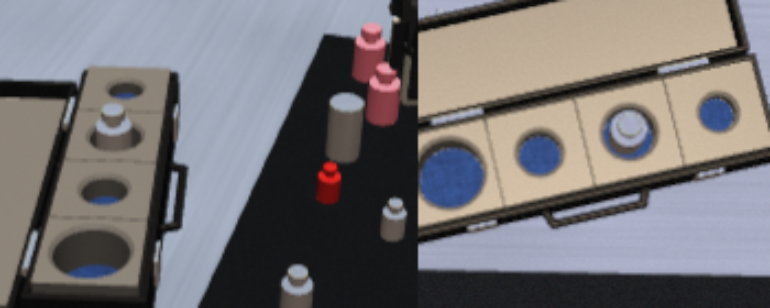

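The 200 stands upright and centred in its well. Next is the 50 g weight.

Call:
jog_arm(deltas="0 0 -1 0 0 0;0 0 -1 0 0 0;0 0 -1 0 0 0;0 0 -1 0 0 0;0 0 -0.8 0 0 0;0 0 -0.35 0 0 0;0 0 0 0 0 0;0 0 0 0 0 0")

```text
time: 13.45
eef_pos: [0.4319, -0.0559, 0.0462]
tcp_rot: [0.987, 0.163, 0.001, 0.0]
contact_force: [0.3, -0.6, -0.6]
opening: 0.449
finger_force: 0.0
```

Call:
jog_arm(deltas="0 0 -0.03 0 0 0;0 0 0 0 0 0;0 0 0 0 0 0;0 0 0 0 0 0;0 0 0 0 0 0;0 0 0 0 0 0", gripper=0, squeeze=30)

```text
time: 14.2
eef_pos: [0.4316, -0.0558, 0.0454]
tcp_rot: [0.987, 0.163, 0.0, 0.0]
contact_force: [-0.3, 0.5, 5.0]
opening: 0.103
finger_force: 29.5
```

Call:
jog_arm(deltas="0 0 0.3 0 0 0;0 0 0.7 0 0 0;0 0 1 0 0 0;0 0 1 0 0 0;0 0 1 0 0 0;0 0 1 0 0 0;0 0 0 0 0 0")

```text
time: 15.08
eef_pos: [0.4323, -0.0561, 0.147]
tcp_rot: [0.987, 0.163, 0.002, 0.001]
contact_force: [0.2, -0.2, -0.6]
opening: 0.097
finger_force: 29.4
```

Run:
```python
from h import *
a=cam("side")["color"][140:280,340:480]
cv2.imwrite("pics/g5.png",cv2.resize(a,None,fx=4,fy=4)); print(get_state()["eef_pos"],get_state()["contact_force"])
```

```text
[ 0.4314732  -0.05580085  0.1456679 ] [-0.38435491  0.56490604 -1.35352976]
```

View pics/g5.png

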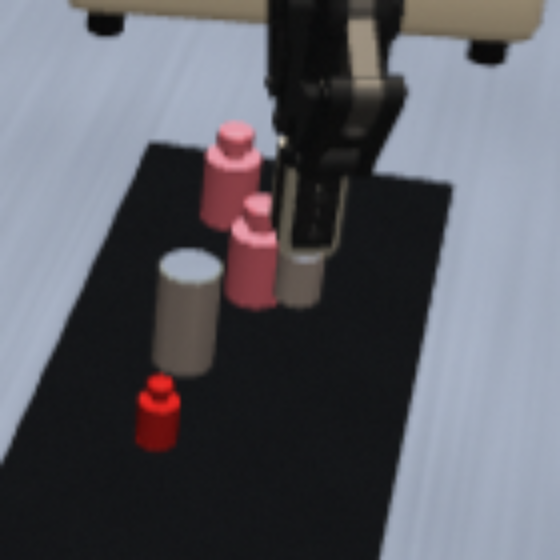

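The 50 hangs upright. I'll carry it to its well and lower it.

Call:
jog_arm(deltas="0.979 -0.275 0 0 0 0;0.979 -0.275 0 0 0 0;0.979 -0.275 0 0 0 0;0.979 -0.275 0 0 0 0;0.979 -0.275 0 0 0 0;0.979 -0.275 0 0 0 0;0.979 -0.275 0 0 0 0;0.979 -0.275 0 0 0 0;0.979 -0.275 0 0 0 0;0.979 -0.275 0 0 0 0;0.979 -0.275 0 0 0 0;0.979 -0.275 0 0 0 0;0 0 0 0 0 0;0 0 0 0 0 0;0 0 -1 0 0 0;0 0 -0.8 0 0 0;0 0 0 0 0 0")

```text
time: 17.25
eef_pos: [0.664, -0.1209, 0.1054]
tcp_rot: [0.987, 0.163, -0.003, -0.001]
contact_force: [-0.8, -0.1, -0.9]
opening: 0.101
finger_force: 29.4
```

Call:
jog_arm(deltas="0 0 -0.7 0 0 0;0 0 -0.5 0 0 0;0 0 -0.25 0 0 0;0 0 -0.05 0 0 0;0 0 0 0 0 0")

```text
time: 17.88
eef_pos: [0.6663, -0.1218, 0.0791]
tcp_rot: [0.987, 0.163, 0.0, 0.0]
contact_force: [0.8, 0.2, -0.6]
opening: 0.095
finger_force: 29.4
```

Call:
jog_arm(deltas="0 0 -0.06 0 0 0;0 0 -0.05 0 0 0;0 0 0 0 0 0")

```text
time: 18.25
eef_pos: [0.667, -0.1218, 0.0785]
tcp_rot: [0.987, 0.163, 0.001, 0.0]
contact_force: [-1.1, 0.7, 4.8]
opening: 0.1
finger_force: 29.7
```

Call:
jog_arm(deltas="0 0 0 0 0 0;0 0 0 0 0 0;0 0 0 0 0 0;0 0 0.5 0 0 0;0 0 1 0 0 0;0 0 1 0 0 0;0 0 1 0 0 0;-0.932 0.875 0 0 0 0;-0.932 0.875 0 0 0 0;-0.932 0.875 0 0 0 0;-0.932 0.875 0 0 0 0;-0.932 0.875 0 0 0 0;-0.932 0.875 0 0 0 0;-0.932 0.875 0 0 0 0;-0.932 0.875 0 0 0 0;-0.932 0.875 0 0 0 0;-0.932 0.875 0 0 0 0;0 0 0 0 0 0;0 0 0 0 0 0", gripper=0.45)

```text
time: 20.62
eef_pos: [0.4807, 0.053, 0.1478]
tcp_rot: [0.987, 0.163, 0.001, 0.0]
contact_force: [0.3, 0.5, -0.5]
opening: 0.446
finger_force: 0.0
```

Run:
```python
from h import *
a=cam("side")["color"][160:330,250:420]
b=cam("top")["color"][110:280,260:430]
cv2.imwrite("pics/g6.png",cv2.resize(np.hstack([a,b]),None,fx=2.3,fy=2.3)); print(get_state()["eef_pos"],get_state()["contact_force"])
```

```text
[0.48066405 0.05275948 0.14740311] [ 0.44632141 -1.43110624  0.47850357]
```

View pics/g6.png

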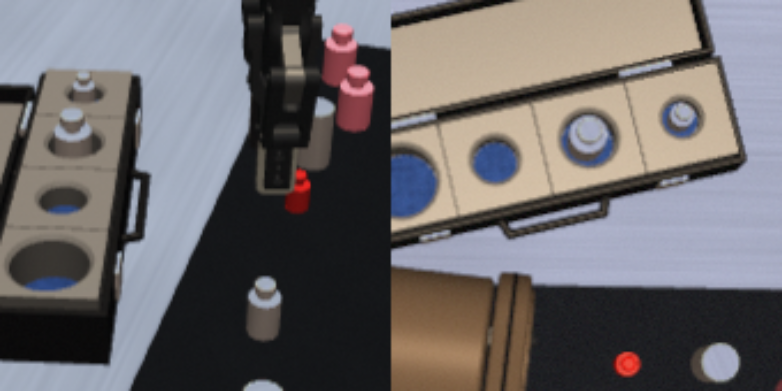

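The 50 stands in its well. Next is the 100.

Call:
jog_arm(deltas="0 0 -1 0 0 0;0 0 -1 0 0 0;0 0 -1 0 0 0;0 0 -1 0 0 0;0 0 -0.5 0 0 0;0 0 -0.17 0 0 0;0 0 0 0 0 0;0 0 0 0 0 0")

```text
time: 21.72
eef_pos: [0.4804, 0.0532, 0.0541]
tcp_rot: [0.987, 0.163, 0.001, 0.0]
contact_force: [0.2, -0.1, 0.0]
opening: 0.449
finger_force: 0.0
```

Call:
jog_arm(deltas="0 0 0 0 0 0;0 0 0 0 0 0;0 0 0 0 0 0;0 0 0 0 0 0;0 0 0 0 0 0;0 0 0 0 0 0", gripper=0, squeeze=40)

```text
time: 22.48
eef_pos: [0.4803, 0.0532, 0.0539]
tcp_rot: [0.987, 0.163, 0.001, 0.0]
contact_force: [0.0, -0.9, 4.6]
opening: 0.128
finger_force: 39.2
```

Call:
jog_arm(deltas="0 0 0.3 0 0 0;0 0 0.7 0 0 0;0 0 1 0 0 0;0 0 1 0 0 0;0 0 1 0 0 0;0 0 0 0 0 0;0 0 0 0 0 0")

```text
time: 23.35
eef_pos: [0.4791, 0.0534, 0.1328]
tcp_rot: [0.987, 0.163, -0.001, -0.0]
contact_force: [0.5, 0.6, -0.6]
opening: 0.123
finger_force: 39.2
```

Run:
```python
from h import *
a=cam("side")["color"][160:330,250:420]
cv2.imwrite("pics/g7.png",cv2.resize(a,None,fx=2.5,fy=2.5)); print(get_state()["eef_pos"],get_state()["contact_force"])
```

```text
[0.47890403 0.05340394 0.1323469 ] [-0.08707088  0.34604506 -1.34485164]
```

View pics/g7.png

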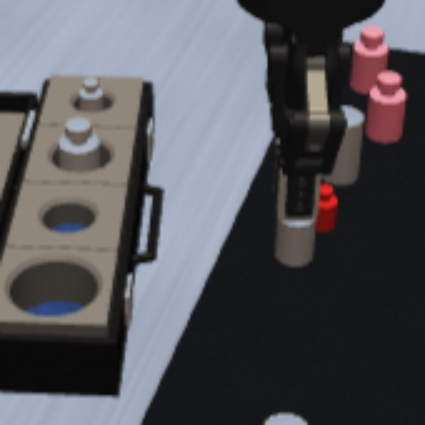

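The 100 is held upright. I'll carry and lower it.

Call:
jog_arm(deltas="0.95 -0.246 0 0 0 0;0.95 -0.246 0 0 0 0;0.95 -0.246 0 0 0 0;0.95 -0.246 0 0 0 0;0.95 -0.246 0 0 0 0;0.95 -0.246 0 0 0 0;0.95 -0.246 0 0 0 0;0.95 -0.246 0 0 0 0;0 0 0 0 0 0;0 0 0 0 0 0;0 0 -0.8 0 0 0;0 0 -0.8 0 0 0;0 0 -0.6 0 0 0;0 0 -0.3 0 0 0;0 0 -0.08 0 0 0;0 0 0 0 0 0")

```text
time: 25.4
eef_pos: [0.6321, 0.0139, 0.0821]
tcp_rot: [0.987, 0.163, 0.0, 0.0]
contact_force: [-0.7, 0.7, -1.3]
opening: 0.124
finger_force: 39.2
```

Call:
jog_arm(deltas="0 0 -0.06 0 0 0;0 0 -0.06 0 0 0;0 0 0 0 0 0")

```text
time: 25.78
eef_pos: [0.6327, 0.0138, 0.081]
tcp_rot: [0.987, 0.163, 0.001, 0.0]
contact_force: [-1.7, -0.2, 5.7]
opening: 0.125
finger_force: 39.7
```

Call:
jog_arm(deltas="0 0 0 0 0 0;0 0 0 0 0 0;0 0 0 0 0 0;0 0 0.5 0 0 0;0 0 1 0 0 0;0 0 1 0 0 0;0 0 1 0 0 0;-0.993 0.893 0 0 0 0;-0.993 0.893 0 0 0 0;-0.993 0.893 0 0 0 0;-0.993 0.893 0 0 0 0;-0.993 0.893 0 0 0 0;-0.993 0.893 0 0 0 0;-0.993 0.893 0 0 0 0;-0.993 0.893 0 0 0 0;-0.993 0.893 0 0 0 0;0 0 0 0 0 0;0 0 0 0 0 0", gripper=0.5)

```text
time: 28.02
eef_pos: [0.4533, 0.1748, 0.1497]
tcp_rot: [0.987, 0.163, 0.001, 0.0]
contact_force: [0.4, 0.8, -0.0]
opening: 0.497
finger_force: 0.0
```

Run:
```python
from h import *
a=cam("side")["color"][180:450,240:440]
b=cam("top")["color"][110:330,150:430]
cv2.imwrite("pics/g8.png",np.hstack([cv2.resize(a,(355,480)),cv2.resize(b,(440,346)) if 0 else cv2.resize(b,(440,480))])); print(get_state()["eef_pos"],get_state()["contact_force"])
```

```text
[0.45365843 0.17439251 0.14962907] [ 1.29380609 -1.67245331 -0.29685838]
```

View pics/g8.png

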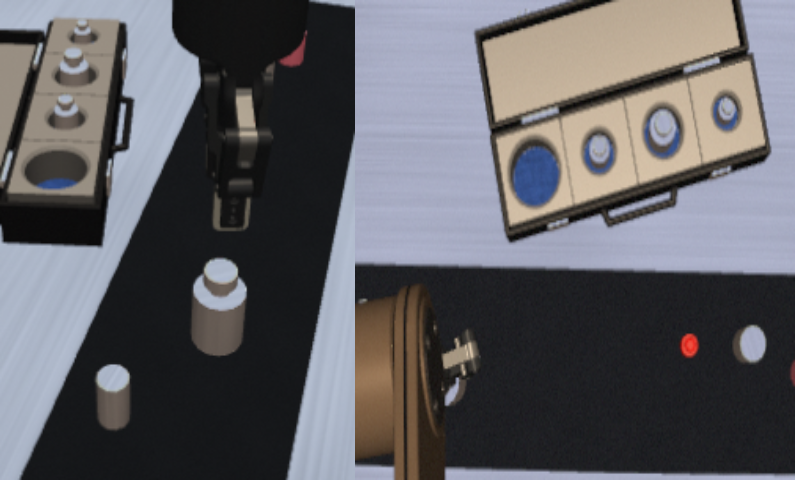

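Three weights are seated upright. Next is the 500.

Call:
jog_arm(deltas="0 0 -1 0 0 0;0 0 -1 0 0 0;0 0 -1 0 0 0;0 0 -0.6 0 0 0;0 0 -0.22 0 0 0;0 0 0 0 0 0;0 0 0 0 0 0")

```text
time: 29.0
eef_pos: [0.4537, 0.1748, 0.0737]
tcp_rot: [0.987, 0.163, 0.001, 0.0]
contact_force: [-0.8, -0.5, 0.5]
opening: 0.5
finger_force: 0.0
```

Call:
jog_arm(deltas="0 0 0 0 0 0;0 0 0 0 0 0;0 0 0 0 0 0;0 0 0 0 0 0;0 0 0 0 0 0;0 0 0 0 0 0", gripper=0, squeeze=60)

```text
time: 29.75
eef_pos: [0.4536, 0.1748, 0.0739]
tcp_rot: [0.987, 0.163, 0.001, 0.0]
contact_force: [-1.0, -0.8, 5.4]
opening: 0.247
finger_force: 58.6
```

Call:
jog_arm(deltas="0 0 0.3 0 0 0;0 0 0.7 0 0 0;0 0 1 0 0 0;0 0 1 0 0 0;0 0 1 0 0 0;0 0 0 0 0 0;0 0 0 0 0 0")

```text
time: 30.62
eef_pos: [0.4522, 0.1746, 0.152]
tcp_rot: [0.987, 0.163, -0.001, -0.0]
contact_force: [-0.6, -0.5, -4.2]
opening: 0.245
finger_force: 59.2
```

Call:
jog_arm(deltas="0.898 -0.516 0 0 0 0;0.898 -0.516 0 0 0 0;0.898 -0.516 0 0 0 0;0.898 -0.516 0 0 0 0;0.898 -0.516 0 0 0 0;0.898 -0.516 0 0 0 0;0.898 -0.516 0 0 0 0;0.898 -0.516 0 0 0 0;0.898 -0.516 0 0 0 0;0 0 0 0 0 0;0 0 0 0 0 0;0 0 -0.9 0 0 0;0 0 -0.9 0 0 0;0 0 -0.8 0 0 0;0 0 -0.5 0 0 0;0 0 -0.2 0 0 0;0 0 0 0 0 0")

```text
time: 32.75
eef_pos: [0.6151, 0.0818, 0.0872]
tcp_rot: [0.987, 0.163, 0.001, 0.0]
contact_force: [0.3, -0.1, -4.5]
opening: 0.247
finger_force: 59.4
```

Call:
jog_arm(deltas="0 0 -0.06 0 0 0;0 0 -0.06 0 0 0;0 0 0 0 0 0")

```text
time: 33.12
eef_pos: [0.6154, 0.0818, 0.086]
tcp_rot: [0.987, 0.163, 0.001, 0.0]
contact_force: [-1.8, 0.0, 2.5]
opening: 0.248
finger_force: 60.0
```

Contact felt. I'll release, raise the arm and back away for a clear view.

Call:
jog_arm(deltas="0 0 0 0 0 0;0 0 0 0 0 0;0 0 0 0 0 0;0 0 0.5 0 0 0;0 0 1 0 0 0;0 0 1 0 0 0;0 0 1 0 0 0;0 0 1 0 0 0;0 0 1 0 0 0;-1 1 0 0 0 0;-1 1 0 0 0 0;-1 1 0 0 0 0;-1 1 0 0 0 0;-1 1 0 0 0 0;-1 1 0 0 0 0;-1 1 0 0 0 0;0 0 0 0 0 0;0 0 0 0 0 0", gripper=0.55)

```text
time: 35.38
eef_pos: [0.4749, 0.2218, 0.1949]
tcp_rot: [0.987, 0.163, 0.0, 0.0]
contact_force: [0.4, -0.3, 0.6]
opening: 0.549
finger_force: 0.0
```

Run:
```python
from h import *
a=cam("side")["color"][170:430,180:450]
b=cam("top")["color"][80:330,130:520]
cv2.imwrite("pics/g9.png",np.hstack([cv2.resize(a,(312,300)),cv2.resize(b,(468,300))])); print(get_state()["eef_pos"],get_state()["contact_force"])
```

```text
[0.47525362 0.22136648 0.19473739] [ 0.77245123  0.22954767 -0.71471674]
```

View pics/g9.png

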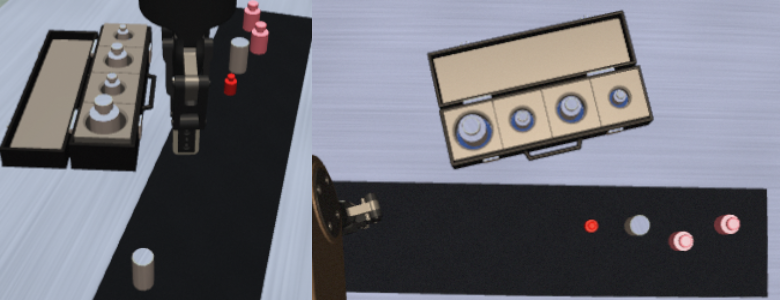

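All four weights stand centred in their own wells. The test pieces and look-alikes are untouched, and the gripper is clear.

```bash
python3 -c "
from plant import ctrl; print(ctrl.sign_off())"
```

```text
the job is handed in; nothing more can be done
None
```

The job is handed in: the last pictures showed all four check weights standing upright in their own wells and both test pieces standing where they began, at about 35 s of the 99 s allowed; the hand-in call returned no verdict.

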